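Charge the slim dabber at the plunger pot

TASK

Take the dabber with the slim head out of its stand, dip its head into the leaning pot and press the sprung floor inside gently down past half of its travel for about a second. Then draw it out and hang it back upright in its free bay of the stand, by its collar. Leave the broad-headed dabber and everything else on the bench alone.

Things in the scene. Friction and masses are not known exactly. Their poses are not given: they have to be found in the camera images.
- slim_dabber: Loose round dabber, 180 mm long, 0.12 kg, hanging head down by its collar in one of the stand's two bays (either). Origin: centre of its head's end face; z runs up to the handle. Along z: black rubber head 20 mm across (0 to 26 mm), steel stem 12 mm across (to 105), white collar 38 mm across (105 to 111), white handle 24 mm across (111 to 180).
- broad_dabber: The other dabber, alike but for its head, 42 mm across, which does not fit the pot. It hangs in the other bay; leave it there.
- dabber_stand: Fixed aluminium stand: foot 110 x 200 mm, 8 mm thick, under a raised deck 8 mm thick, top at z = 125 mm. Origin: centre of its underside, z up. The deck has two slots (bays) 26 mm wide, open at its front edge (x = -41 mm), closed at x = +5 mm. A lip at x = -40 to -36 mm beside each slot stands 3 mm above the deck, nothing else rises above it. Upright plate at x = 32 to 40 mm below.
- bay_1 (a point): Where a dabber hangs in the bay at the stand's +y side: on the slot's middle line (stand x = -10, y = +45 mm) at the deck's top, 125 mm above the bench. The underside of a hung dabber's collar is here, its head's end face 105 mm lower. A dabber lifts straight out, or passes through the slot's open -x end with its collar above the lip.
- bay_2 (a point): The same for the bay at the stand's -y side (stand x = -10, y = -45 mm).
- dip_pot: Fixed steel pot, open at the mouth, leaning 25 degrees from vertical in a grey cradle, mouth towards the robot's side. Origin: centre of its outer bottom; z runs along the bore out of the mouth. 48 mm across outside, bore 40 mm across, 95 mm long. The cradle's foot is 140 x 100 mm; its cheeks reach 78 mm above the bench.
- pot_mouth (a point): Centre of the pot's mouth, level with its rim (pot z = 95 mm). The dark sprung floor inside, 36 mm across, slides along the bore; at rest its face lies anywhere from 22 to 55 mm below this point, a depth that differs each time and is not reported: feel for it.
- pot_floor (a joint): How far the pot's sprung floor is pressed from its resting place towards the bottom, in m: 0 at rest, 0.012 fully down. It yields from 2 N, takes 5 N at half travel and 8 N fully down, and springs back; beyond full travel it is rigid.
- bottle_clear_1: Bystander: clear glass bottle with white cap, 62 mm across, 143 mm tall; origin at the centre of its underside.
- beaker_250: Bystander: empty glass beaker, 75 mm across, 95 mm tall; origin at the centre of its underside.
- bottle_broth_1: Bystander: glass bottle of pale broth with white cap, 62 mm across, 143 mm tall; origin at the centre of its underside.
- conical_flask: Bystander: conical glass flask, 84 mm across, 153 mm tall; origin at the centre of its underside.
- lab_timer: Bystander: flat lab timer, 74 x 66 x 19 mm; origin at the centre of its underside.
- petri_1: Bystander: closed petri dish, 95 mm across, 15 mm tall; origin at the centre of its underside.
- indicator_tape: Bystander: roll of tape lying flat, 107 mm across, 19 mm tall; origin at the centre of its underside.
Not all that is in view belongs to the job. Leave any brown or purple look-alike of the slim_dabber alone.

How it is judged:
On the way, in this order (a step that is already met when the one before it is completed fails the run):
1. the slim dabber is off the stand (distance of slim_dabber from where it was at the start of the episode above 0.04 m and contact force between slim_dabber and dabber_stand below 0.1 N), for 0.1 s.
2. with its head in the pot, the slim dabber presses the sprung floor past half travel for half a second (x of slim_dabber in the frame of dip_pot between -0.02 and 0.02 m and y of slim_dabber in the frame of dip_pot between -0.02 and 0.02 m and z of slim_dabber in the frame of dip_pot below 0.08 m and contact force between slim_dabber and dip_pot above 2 N and value of joint pot_floor above 0.006 m), for 0.5 s.
3. the head is drawn clear of the pot and the floor has sprung back (distance between slim_dabber and dip_pot above 0.105 m and contact force between slim_dabber and dip_pot below 0.1 N and value of joint pot_floor below 0.002 m), for 0.1 s.
At the end, for the whole second after the job is handed in: The slim dabber hangs still and released in a bay of the stand, collar resting on the deck (origin at 16 to 25 mm height, within 14 mm of the bay's hanging place along the slot and 10 mm across it), within 0.12 rad of upright, and the pot's floor has sprung back to within 2 mm of rest (x of slim_dabber in the frame of dabber_stand between -0.024 and 0.004 m and (y of slim_dabber in the frame of dabber_stand between 0.035 and 0.055 m or y of slim_dabber in the frame of dabber_stand between -0.055 and -0.035 m) and z of slim_dabber in the frame of dabber_stand between 0.016 and 0.025 m and angle between slim_dabber's own z axis and vertical below 0.12 rad and contact force between slim_dabber and dabber_stand above 0.3 N and linear speed of slim_dabber below 0.02 m/s and value of joint pot_floor below 0.002 m and contact force between slim_dabber and the fingers below 0.1 N); the robot touches nothing.
It fails at once if the pot is pressed harder than 25 N with the dabber (contact force between slim_dabber and dip_pot above 25 N).
It fails at once if the robot itself presses on the pot (contact force between the arm and dip_pot above 5 N).
It fails at once if the fingers press on the pot (contact force between the fingers and dip_pot above 5 N).
It fails at once if the broad dabber is moved by more than 25 mm (distance of broad_dabber from where it was at the start of the episode above 0.025 m).
It fails at once if a bystander is moved by more than 25 mm or tipped (distance of any of bottle_clear_1, beaker_250, bottle_broth_1, conical_flask, lab_timer, petri_1, indicator_tape from where it was at the start of the episode above 0.025 m or angle between any of bottle_clear_1, beaker_250, bottle_broth_1, conical_flask, lab_timer, petri_1, indicator_tape's own z axis and vertical above 0.3 rad).
It also fails if it takes over 64 s, if anything falls off the work surface, if the arm or the gripper's body presses on something with over 40 N, if the wrist force passes 120 N, or if a joint passes its speed limit or range.

ROBOT

A 6-joint arm with a two-finger parallel gripper is mounted at the origin on a cart in front of the work surface, level with it; the furniture and walls round the work are solid. World frame = base frame: x ahead of the robot, y to its left, z up, the work surface at z = 0. Lengths are in m, angles in rad, forces in N, time in s.
With the tool pointing down it reaches from about 0.425 to 0.95 m from the base axis. Payload 3.5 kg.
Tool frame: the origin (TCP) lies between the finger pads; the fingertips stand 22 mm ahead of it and the grasp point (between the pads) lies 3 mm ahead of it (ctrl.nose_length is the z of the fingertips in the tool frame, in m); z points along the fingers, y is the line along which they close (so a half turn about z gives the same grasp; the last joint's range is limited). The gripper opens to 85 mm and grips with 20 to 120 N. Pads are 22 mm wide; open, the fingers measure 114 mm over their backs; the gripper's body (76 mm by 85 mm) begins 54 mm behind the grasp point. The pads swing forward as they close: fully open they stand 13 mm farther back than shut.
Start: joints at [1.011, 0.286, 1.577, -0, 1.279, -0.15], TCP at [0.269, 0.619, 0.253] pointing down, gripper open.
Joint ranges: [-2.77, 2.77], [-0.9, 2.22], [0.21, 2.48], [-1.53, 4.67], [0.24, 2.81], [-2.84, 2.84]. Speed limits (rad/s): [2.79, 2.79, 3.14, 3.14, 3.14, 3.14].

INTERFACE

Orientations are given as a unit quaternion [x, y, z, w].
In Python, from plant import ctrl gives the robot as it stands. The module is installed in compiled form; this text tells all that it offers.
- The arm moves only by the tool send_rows, never from a script. Its argument "rows" is text: rows parted by semicolons, each of 7 numbers parted by spaces: the turn, a rotation vector about the tool's x, y, z in degrees, then the shift along the tool's x, y, z in mm, then the opening, from -1 (shut) to 1 (fully open). A call has 1 to 8 rows; each row is the pose to reach, as a shift and turn from the pose commanded when the call began, along the tool's axes at that moment; what a row does not reach only later rows make up. A row lasts 1/8 s, in which the tool goes at most 62.5 mm and 10.7 degrees, less where a joint would pass 70% of its speed; a pose out of reach is approached as far as the arm can. A call with a gripper value outside its range is refused whole. The fingers move at their own pace and stop on an object; "grip_force" is the grip in N (left out, the last holds). Time passes only in rows, so rows that repeat a pose let the fingers close. It gives the time, the measured TCP pose, the force, the opening and the grip force at its end, in the units of the state.
- ctrl.get_state(): the state, without advancing time (a new reading comes with each control period).
- ctrl.read_camera(name): name is "scene" or "side" or "wrist"; returns a dict with "color" (384x512x3 uint8, red, green, blue), "fx", "fy", "cx", "cy" (pixels), "D" ([k1, k2, p1, p2, k3] as OpenCV has them; the pictures are not rectified), "extrinsics" (4x4, takes a point from world to camera coordinates). Camera axes: x right, y down, z forward; pixel columns grow to the right and rows downward; lengths in m; the calibration is good to about 2 mm. A picture is of the moment at which its call begins. There is no depth.
- ctrl.sign_off(): hands the job in; it is judged then, once.
Trained networks look in a picture, given as the dict that the camera call returned (one of the last four; its "shot" number tells which), for a name from the list of things; names that differ only in an ending like _2 or _b are one class to them, and where a whole thing is asked for, a point or a joint stands for the part that bears it (a point fixed in the world has none). Each returns a list of dicts, best first, with "p" (0 to 1); they miss things now and then, are a little off and sometimes report something else, mostly with a low value. They report only what shows in the picture. A call takes as long as a camera call. They do not tell look-alikes from the thing itself.
- ctrl.look_for(picture, target): "position" ([x, y, z] in m, in the coordinates of the camera as it stood for that picture, good to about 4 mm: the middle of the surface that is visible of it).
The state is a dict: "time": time; "qpos": joint angles; "dq": joint speeds; "joint_efforts": joint torques, N m; "eef_pos": TCP position; "tcp_rot": TCP orientation; "contact_force": force on the tool from outside, world axes, zero at the start; "wrist_torque": the same for the moment, N m; "opening": opening from 0.0 (shut) to 1.0 (fully open); "finger_force": force on a finger pad.
Only numpy, scipy, OpenCV 4.12 (cv2) and the standard library are available. Lean on these libraries where they do the work, as an engineer would, in place of code of your own. Each camera call takes 0.05 s, during which the arm holds its last target. There are 200 camera calls.

## Working session

There is one attempt and no reset: what is moved stays moved. The work goes in short steps, Python scripts to look and compute and a tool call to move; the robot and the scene stay as the last step left them, time stands still between calls to the robot, and variables do not carry over. Pictures are saved under pics/ and viewed, at most 10 in all, crops included, and the job is handed in when it is done.

Besides the shell and the picture viewer there is one more tool, called after "Emit:" in YAML: its name, and indented under it one key for each argument. send_rows: Moves the arm, as the interface text tells. Its arguments: {"type":"object","properties":{"rows":{"type":"string"},"grip_force":{"type":"number"}},"required":["rows"]}

```bash
mkdir -p pics; cat > h.py <<'E'
import numpy as np, cv2
from scipy.spatial.transform import Rotation as R
from plant import ctrl
def w(pic,p):
    E=np.array(pic["extrinsics"]); return E[:3,:3].T@(np.array(p)-E[:3,3])
def proj(pic,P):
    E=np.array(pic["extrinsics"]); K=np.array([[pic["fx"],0,pic["cx"]],[0,pic["fy"],pic["cy"]],[0,0,1]])
    return cv2.projectPoints(np.atleast_2d(np.array(P,float)),cv2.Rodrigues(E[:3,:3])[0],E[:3,3],K,np.array(pic["D"],float))[0][:,0]
def ray(pic,uv):
    E=np.array(pic["extrinsics"]); K=np.array([[pic["fx"],0,pic["cx"]],[0,pic["fy"],pic["cy"]],[0,0,1]])
    n=cv2.undistortPoints(np.array([[uv]],float),K,np.array(pic["D"],float))[0,0]
    return -E[:3,:3].T@E[:3,3], E[:3,:3].T@np.array([n[0],n[1],1])
def onz(pic,uv,z):
    o,d=ray(pic,uv); return o+d*(z-o[2])/d[2]
def save(pic,name,crop=None,s=1):
    im=pic["color"][:,:,::-1]
    if crop: im=im[crop[1]:crop[3],crop[0]:crop[2]]
    cv2.imwrite("pics/"+name,cv2.resize(im,None,fx=s,fy=s,interpolation=cv2.INTER_CUBIC))
E
python3 - <<'E'
from h import *
ims=[]
for c in ["scene","side","wrist"]:
    p=ctrl.read_camera(c); ims.append(p["color"])
    o=ray(p,(256,192)); print(c,p["fx"],o[0].round(3),o[1].round(2))
    np.save(f"/tmp/{c}.npy",p,allow_pickle=True)
    if c!="wrist":
      for t in ["slim_dabber","broad_dabber","dabber_stand","dip_pot","bottle_clear_1","beaker_250","bottle_broth_1","conical_flask","lab_timer","petri_1","indicator_tape"]:
        print(c,t,[(round(d["p"],2),w(p,d["position"]).round(3).tolist(),proj(p,w(p,d["position"]))[0].round().tolist()) for d in ctrl.look_for(p,t)[:3]])
cv2.imwrite("pics/a.png",cv2.resize(ims[0][:,:,::-1],(800,600)));cv2.imwrite("pics/b.png",cv2.resize(ims[1][:,:,::-1],(800,600)))
E
```

```text
scene 379.13205732642854 [-0.14  -0.591  0.871] [ 0.59  0.48 -0.65]
scene slim_dabber [(0.67, [0.488, 0.27, 0.142], [175.0, 157.0]), (0.64, [0.446, 0.386, 0.112], [144.0, 157.0]), (0.57, [0.546, 0.387, 0.128], [166.0, 141.0])]
scene broad_dabber [(0.59, [0.489, 0.175, 0.134], [196.0, 170.0])]
scene dabber_stand [(0.85, [0.5, 0.21, 0.023], [194.0, 190.0])]
scene dip_pot []
scene bottle_clear_1 [(0.76, [0.73, 0.026, 0.077], [278.0, 167.0])]
scene beaker_250 [(0.83, [0.501, -0.012, 0.06], [243.0, 210.0]), (0.49, [0.502, 0.213, 0.018], [195.0, 191.0])]
scene bottle_broth_1 [(0.75, [0.753, -0.139, 0.071], [321.0, 185.0])]
scene conical_flask [(0.9, [0.707, 0.259, 0.055], [225.0, 151.0])]
scene lab_timer [(0.64, [0.386, -0.153, 0.019], [254.0, 264.0]), (0.27, [0.486, 0.268, 0.142], [175.0, 157.0])]
scene petri_1 [(0.73, [0.351, 0.137, 0.017], [176.0, 225.0])]
scene indicator_tape [(0.61, [0.355, -0.406, 0.017], [326.0, 325.0]), (0.21, [0.73, 0.029, 0.075], [277.0, 167.0])]
side 389.4884840493445 [ 0.104 -0.911  0.804] [ 0.4   0.7  -0.59]
side slim_dabber [(0.74, [0.355, 0.13, 0.014], [166.
[... 359 characters left out ...]
clear_1 [(0.71, [0.732, 0.02, 0.068], [280.0, 172.0])]
side beaker_250 [(0.87, [0.501, -0.023, 0.059], [224.0, 199.0])]
side bottle_broth_1 [(0.96, [0.758, -0.144, 0.073], [314.0, 195.0]), (0.51, [0.49, 0.267, 0.145], [186.0, 137.0])]
side conical_flask [(0.63, [0.714, 0.259, 0.055], [243.0, 146.0])]
side lab_timer [(0.9, [0.386, -0.158, 0.012], [208.0, 249.0]), (0.5, [0.615, -0.163, 0.103], [279.0, 203.0])]
side petri_1 [(0.74, [0.354, 0.133, 0.013], [165.0, 197.0]), (0.2, [0.756, -0.147, 0.072], [314.0, 195.0])]
side indicator_tape [(0.96, [0.359, -0.414, 0.019], [240.0, 319.0]), (0.32, [0.714, 0.256, 0.058], [243.0, 145.0])]
wrist 267.61589071656454 [0.2   0.647 0.374] [ 0.27 -0.12 -0.96]
```

View pics/a.png

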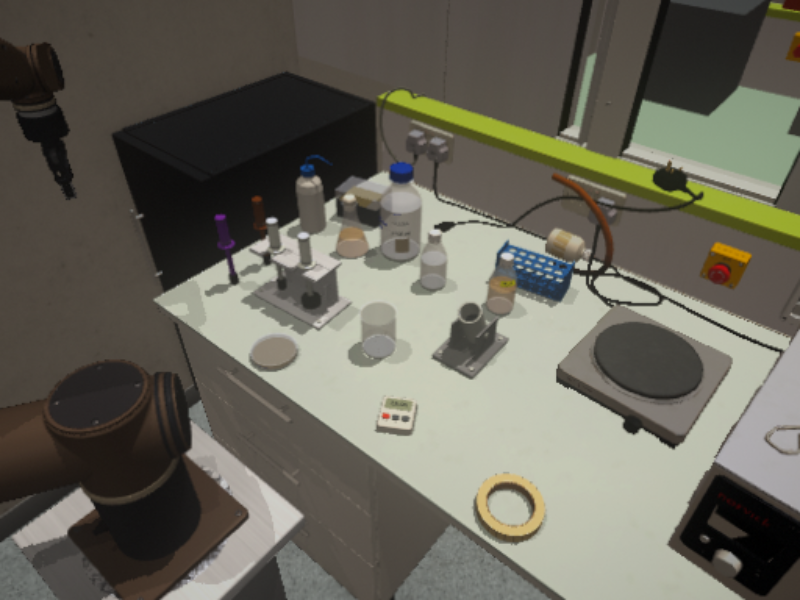

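View pics/b.png

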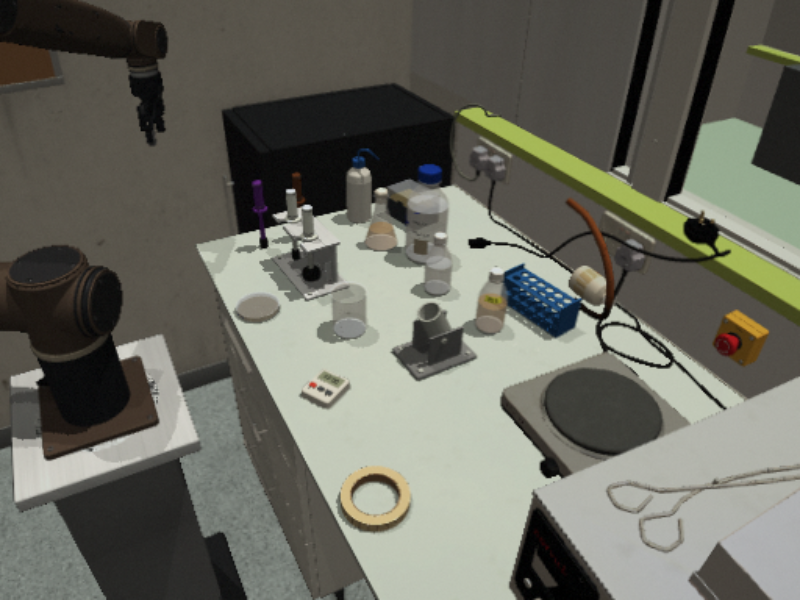

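The first picture (scene) and the second (side) show four dabber-like things. In side, at 512x384, these are the purple one at (165,130), the brown one at (190,120), white left at (187,137) and white right at (198,151). The white left one has the small head and the white right one a wide black head. White left fits the slim dabber, and I'll confirm it in an enlarged crop.

```bash
python3 - <<'E'
from h import *
a=np.load("/tmp/scene.npy",allow_pickle=True).item();b=np.load("/tmp/side.npy",allow_pickle=True).item()
f=lambda p,x,y,W=100,H=75:cv2.resize(p["color"][y:y+H,x:x+W,::-1],(400,300),interpolation=cv2.INTER_CUBIC)
cv2.imwrite("pics/c.png",np.vstack([np.hstack([f(a,132,130),f(b,155,110)]),np.hstack([f(a,260,175),f(b,240,175)])]))
s=ctrl.get_state();T=R.from_quat(s["tcp_rot"]);print(s["eef_pos"],T.as_matrix().round(3))
p=np.load("/tmp/wrist.npy",allow_pickle=True).item();E=np.array(p["extrinsics"])
c=-E[:3,:3].T@E[:3,3];print("cam in tool",T.inv().apply(c-s["eef_pos"]),(T.as_matrix().T@E[:3,:3].T).round(3))
E
```

```text
[0.26891433 0.61910276 0.25332956] [[-0.917  0.398 -0.   ]
 [ 0.398  0.917 -0.   ]
 [ 0.    -0.    -1.   ]]
cam in tool [ 0.074311   -0.00137019 -0.12072676] [[ 0.001 -0.957 -0.289]
 [ 1.     0.001 -0.   ]
 [ 0.    -0.289  0.957]]
```

View pics/c.png

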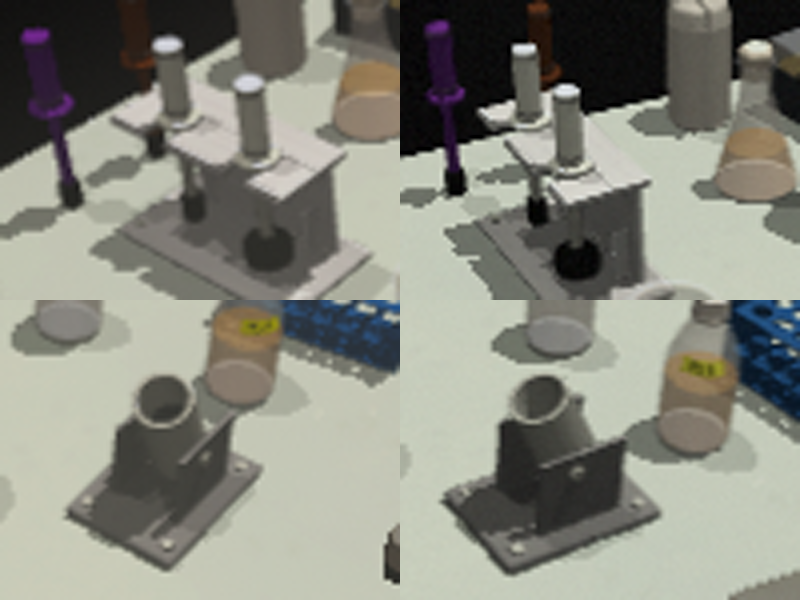

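The crop confirms it. The white dabber in the left (+y) bay, with its handle top at scene (174,141) and side (186,122), has the narrow head and is the slim one. The right one has the wide black head; the purple and brown look-alikes stand off the stand. The pot's mouth is at scene (301,200) and side (275,199).

```bash
python3 - <<'E'
from h import *
a=np.load("/tmp/scene.npy",allow_pickle=True).item();b=np.load("/tmp/side.npy",allow_pickle=True).item()
def tri(u,v):
    A=[];B=[]
    for p,x in((a,u),(b,v)):
        o,d=ray(p,x);d/=np.linalg.norm(d);M=np.eye(3)-np.outer(d,d);A.append(M);B.append(M@o)
    return np.linalg.solve(sum(A),sum(B))
A=lambda x,y:(132+x/4,130+y/4)
B=lambda x,y:(155+x/4,110+y/4)
C=lambda x,y:(260+x/4,175+y/4)
D=lambda x,y:(240+x/4,175+y/4)
for n,u,v,z in [("slim top",A(168,43),B(124,50),.2),("broad top",A(249,82),B(166,91),.2),("mouth",C(163,102),D(141,98),.1),("footL",C(68,213),D(44,196),.008),("footB",C(168,268),D(112,272),.008),("footR",C(262,167),D(260,213),.008)]:
    print(n,tri(u,v).round(3),onz(a,u,z).round(3),onz(b,v,z).round(3))
E
```

```text
slim top [0.498 0.277 0.195] [0.495 0.273 0.2  ] [0.493 0.265 0.2  ]
broad top [0.501 0.186 0.196] [0.498 0.183 0.2  ] [0.498 0.178 0.2  ]
mouth [ 0.607 -0.153  0.11 ] [ 0.615 -0.148  0.1  ] [ 0.615 -0.141  0.1  ]
footL [ 0.553 -0.109  0.003] [ 0.548 -0.112  0.008] [ 0.55  -0.113  0.008]
footB [ 0.562 -0.199 -0.005] [ 0.55  -0.205  0.008] [ 0.555 -0.21   0.008]
footR [ 0.693 -0.201  0.004] [ 0.69  -0.203  0.008] [ 0.689 -0.206  0.008]
```

Emit:
send_rows:
  rows: "0 0 -9 0 0 -20 0.2;0 0 -18 30 -40 -50 0.2;0 0 -23 30 -80 -50 0.2;0 0 -23 30 -120 -50 0.2;0 0 -23 30 -160 -50 0.2;0 0 -23 30 -160 -50 0.2"

```text
time: 2.0
eef_pos: [0.1766, 0.4827, 0.3033]
tcp_rot: [0.004, 1.0, 0.0, 0.0]
contact_force: [0.1, -0.0, -0.3]
opening: 0.599
finger_force: 0.0
```

Emit:
send_rows:
  rows: "0 0 0 -50 -40 -20 0.2;0 0 0 -100 -75 -20 0.2;0 0 0 -150 -110 -20 0.2;0 0 0 -200 -150 -20 0.2;0 0 0 -240 -180 -20 0.2;0 0 0 -270 -205 -20 0.2;0 0 0 -280 -210 -20 0.2;0 0 0 -280 -210 -20 0.2"

```text
time: 3.0
eef_pos: [0.4565, 0.2722, 0.3232]
tcp_rot: [0.005, 1.0, 0.0, -0.0]
contact_force: [-0.0, -0.2, -0.4]
opening: 0.603
finger_force: 0.0
```

```bash
python3 - <<'E'
from h import *
p=ctrl.read_camera("wrist");np.save("/tmp/w1.npy",p,allow_pickle=True);save(p,"d.png",None,1.5)
print(ctrl.get_state()["time"])
for t in ["slim_dabber","broad_dabber","dabber_stand"]:
    print(t,[(round(d["p"],2),w(p,d["position"]).round(3).tolist()) for d in ctrl.look_for(p,t)[:3]])
print(proj(p,[[.495,.27,.2],[.495,.27,.131]]))
E
```

```text
3.05
slim_dabber [(0.93, [0.448, 0.387, 0.147]), (0.92, [0.483, 0.274, 0.167]), (0.68, [0.541, 0.389, 0.139])]
broad_dabber [(0.59, [0.486, 0.188, 0.166])]
dabber_stand [(0.87, [0.485, 0.23, 0.119])]
[[255.85942092 228.44948037]
 [256.03663262 204.86948253]]
```

View pics/d.png

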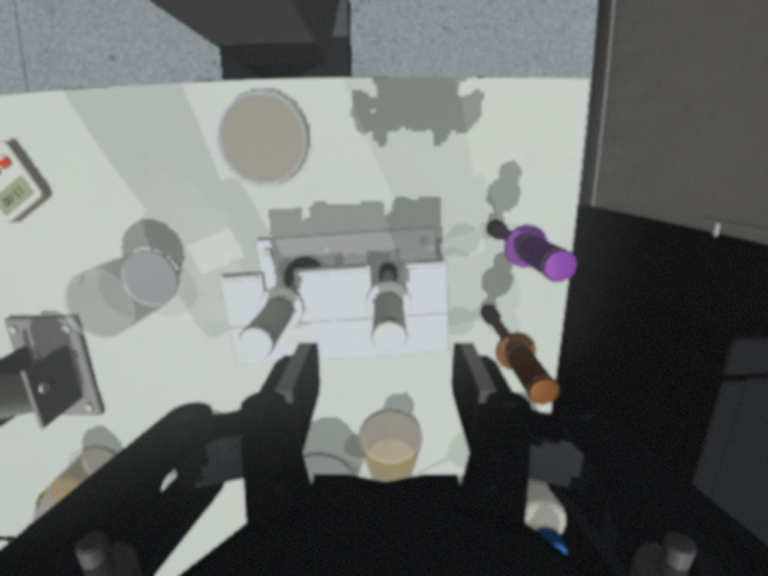

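The wrist view shows the slim handle top at (260,222) and the broad one at (170,227) in native pixels. The deck edges run almost level, and the pot is at far left.

```bash
python3 - <<'E'
from h import *
p=np.load("/tmp/w1.npy",allow_pickle=True).item()
q=lambda x,y,z:onz(p,(x/1.5,y/1.5),z).round(4)
print("slim",q(390,333,.2),"broad",q(255,341,.2))
print("deck front/back corners",q(224,275,.125),q(446,262,.125),q(237,363,.125),q(447,350,.125))
print("foot front",q(260,240,.008),q(438,230,.008))
print("pot foot",q(10,318,.008),q(72,316,.008),q(102,410,.008))
E
```

```text
slim [0.4881 0.2742 0.2   ] broad [0.4933 0.184  0.2   ]
deck front/back corners [0.4677 0.1371 0.125 ] [0.4583 0.3209 0.125 ] [0.549  0.1383 0.125 ] [0.5374 0.3247 0.125 ]
foot front [0.4596 0.133  0.008 ] [0.4505 0.329  0.008 ]
pot foot [ 0.5514 -0.1955  0.008 ] [ 0.5486 -0.1093  0.008 ] [ 0.6803 -0.1014  0.008 ]
```

Emit:
send_rows:
  rows: "0 0 0 -16 1 30 0.2;0 0 0 -33 2 70 0.2;0 0 0 -33 2 110 0.2;0 0 0 -33 2 135 0.2;0 0 0 -33 2 139 0.2;0 0 0 -33 2 140 0.2"

```text
time: 3.95
eef_pos: [0.489, 0.2744, 0.1843]
tcp_rot: [0.004, 1.0, 0.0, 0.001]
contact_force: [0.2, 0.9, -0.0]
opening: 0.598
finger_force: 0.0
```

Emit:
send_rows:
  rows: "0 0 0 0 0 0 -1;0 0 0 0 0 0 -1;0 0 0 0 0 0 -1;0 0 0 0 0 0 -1;0 0 0 0 0 0 -1"
  grip_force: 70

```text
time: 4.58
eef_pos: [0.4898, 0.2742, 0.1853]
tcp_rot: [0.004, 1.0, 0.001, 0.001]
contact_force: [-1.3, 0.7, 5.1]
opening: 0.262
finger_force: 69.1
```

Emit:
send_rows:
  rows: "0 0 0 0 0 -10 -1;0 0 0 0 0 -40 -1;0 0 0 0 0 -80 -1;0 0 0 0 0 -120 -1;0 0 0 0 0 -160 -1;0 0 0 0 0 -190 -1;0 0 0 0 0 -200 -1;0 0 0 0 0 -200 -1"

```text
time: 5.58
eef_pos: [0.4888, 0.2736, 0.3829]
tcp_rot: [0.004, 1.0, -0.0, -0.0]
contact_force: [-0.5, 0.6, -1.9]
opening: 0.259
finger_force: 68.7
```

Emit:
send_rows:
  rows: "0 0 0 0 -40 0 -1;0 0 0 0 -90 0 -1;0 0 0 0 -140 0 -1;0 0 0 0 -190 0 -1;0 0 0 0 -240 0 -1;0 0 0 0 -290 0 -1;0 0 0 0 -310 0 -1;0 0 0 0 -310 0 -1"

```text
time: 6.58
eef_pos: [0.4856, -0.0374, 0.3808]
tcp_rot: [0.006, 1.0, 0.001, -0.002]
contact_force: [-0.2, 0.4, -1.7]
opening: 0.264
finger_force: 69.0
```

```bash
python3 - <<'E'
from h import *
p=ctrl.read_camera("wrist");np.save("/tmp/w2.npy",p,allow_pickle=True);save(p,"e.png",None,1.5)
s=ctrl.get_state();print(s["time"],s["eef_pos"],s["tcp_rot"],s["finger_force"])
for t in ["slim_dabber","dip_pot"]:
    print(t,[(round(d["p"],2),w(p,d["position"]).round(3).tolist()) for d in ctrl.look_for(p,t)[:3]])
E
```

```text
6.625 [ 0.48575565 -0.03642151  0.38122915] [ 4.94784382e-03  9.99985944e-01  7.73423271e-04 -1.74140559e-03] 69.02546629775316
slim_dabber [(0.79, [0.477, -0.039, 0.379]), (0.7, [0.546, 0.383, 0.106]), (0.68, [0.449, 0.386, 0.034])]
dip_pot [(0.94, [0.617, -0.159, 0.091])]
```

View pics/e.png

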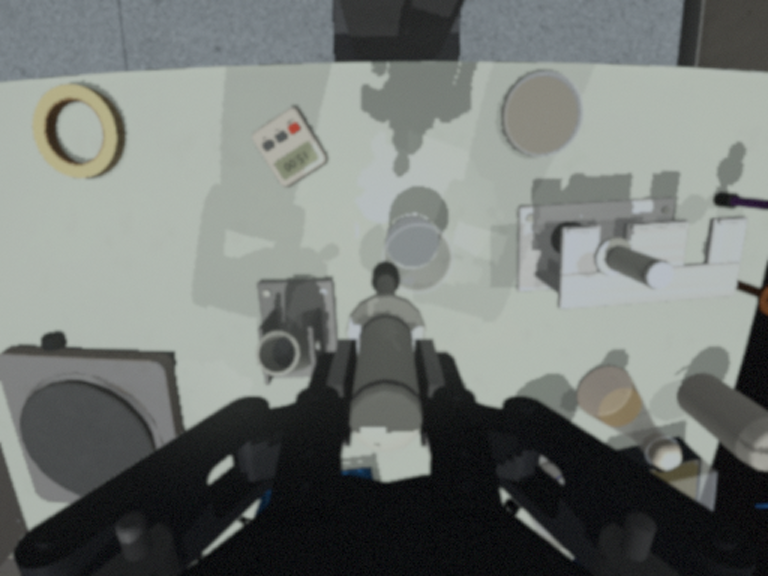

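The wrist view shows the slim dabber held straight, with its head at (257,182). The pot mouth is at (185,235), its foot's corners at (172,188), (221,186) and (224,250), all in native pixels.

```bash
python3 - <<'E'
from h import *
p=np.load("/tmp/w2.npy",allow_pickle=True).item()
a=np.load("/tmp/scene.npy",allow_pickle=True).item();b=np.load("/tmp/side.npy",allow_pickle=True).item()
A=[];B=[];L=[(a,(300.75,200.5)),(b,(275.25,199.5)),(p,(278/1.5,353/1.5))]
for c,x in L:
    o,d=ray(c,x);d/=np.linalg.norm(d);M=np.eye(3)-np.outer(d,d);A.append(M);B.append(M@o)
m=np.linalg.solve(sum(A),sum(B));print("mouth",m.round(4),[(proj(c,m)[0]-x).round(1) for c,x in L])
q=lambda x,y,z:onz(p,(x/1.5,y/1.5),z).round(4)
print("foot",q(258,282,.008),q(332,279,.008),q(337,376,.008), "head exp", proj(p,[.4857,-.0365,.216])*1.5)
im=cv2.resize(np.hstack([p["color"][175:262,155:235,::-1]]),None,fx=6,fy=6,interpolation=cv2.INTER_CUBIC)
cv2.imwrite("pics/f.png",im);print(im.shape)
E
```

```text
mouth [ 0.6038 -0.1548  0.1119] [array([ 0.1, -0.2]), array([-0.7,  0.5]), array([-0.2,  1.2])]
foot [ 0.5518 -0.2024  0.008 ] [ 0.5488 -0.1066  0.008 ] [ 0.688  -0.1066  0.008 ] head exp [[387.39578134 271.54845189]]
(522, 480, 3)
```

View pics/f.png

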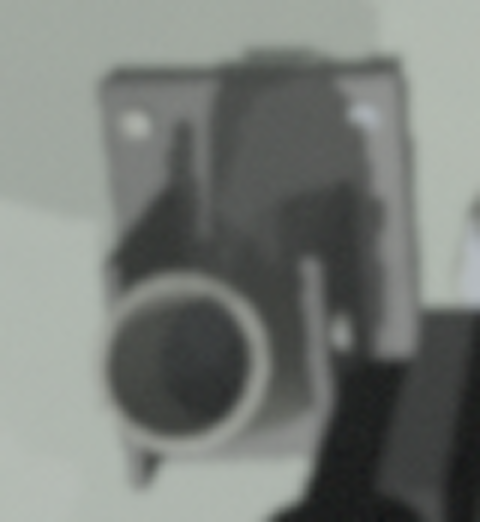

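Emit:
send_rows:
  rows: "0 -8 0 -10 -40 10 -1;0 -16 0 -20 -80 20 -1;0 -23 0 -35 -115 35 -1;0 -25 0 -35 -120 60 -1;0 -25 0 -35 -120 85 -1;0 -25 0 -35 -120 92 -1;0 -25 0 -35 -120 92 -1;0 -25 0 -35 -120 92 -1"

```text
time: 7.72
eef_pos: [0.521, -0.1564, 0.293]
tcp_rot: [0.003, 0.976, -0.001, 0.217]
contact_force: [0.7, -1.3, -1.0]
opening: 0.262
finger_force: 69.3
```

```bash
python3 - <<'E'
from h import *
s=ctrl.get_state();T=R.from_quat(s["tcp_rot"]);e=np.array(s["eef_pos"])
print(s["time"],e,T.as_matrix()[:,2],s["contact_force"],s["opening"])
m=np.array([.6038,-.1548,.1119]);print("mouth in tool",T.inv().apply(m-e)*1000)
a=ctrl.read_camera("scene");b=ctrl.read_camera("side");c=ctrl.read_camera("wrist")
h=e+T.apply([0,0,.165]);
for p in(a,b):print(proj(p,[h,m,m-.0*h]).round(1).tolist())
f=lambda p,x,y,W=80,H=75:cv2.resize(p["color"][y:y+H,x:x+W,::-1],(400,375),interpolation=cv2.INTER_CUBIC)
cv2.imwrite("pics/g.png",np.hstack([f(a,255,155),f(b,235,155)]))
E
```

```text
7.725 [ 0.52103617 -0.15638758  0.29299227] [ 0.42454687 -0.00431854 -0.90539566] [ 0.72743374 -1.31202295 -0.97614065] 0.26206819718148866
mouth in tool [  1.96317751   2.43535144 199.09042664]
[[299.9, 194.8], [300.9, 200.3], [300.9, 200.3]]
[[271.8, 192.8], [274.6, 200.0], [274.6, 200.0]]
```

View pics/g.png

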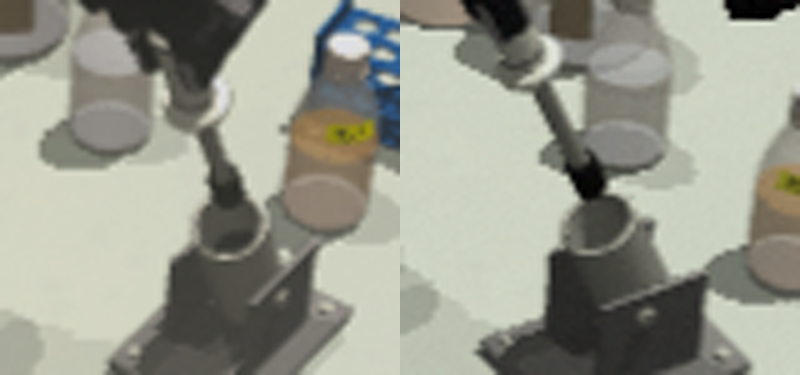

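The head sits just above the mouth: head end at scene (301,196), mouth at (301,200), and side agrees. I'm descending now.

Emit:
send_rows:
  rows: "0 0 0 2 3 0 -1;0 0 0 2 3 10 -1;0 0 0 2 3 20 -1;0 0 0 2 3 30 -1;0 0 0 2 3 40 -1;0 0 0 2 3 48 -1;0 0 0 2 3 48 -1;0 0 0 2 3 48 -1"

```text
time: 8.88
eef_pos: [0.5389, -0.1538, 0.2472]
tcp_rot: [0.004, 0.976, -0.001, 0.217]
contact_force: [1.4, -0.1, -1.7]
opening: 0.26
finger_force: 69.3
```

```bash
cat > f.py <<'E'
from h import *
s=ctrl.get_state();T=R.from_quat(s["tcp_rot"]);e=np.array(s["eef_pos"])
m=np.array([.6038,-.1548,.1119])
print(s["time"],"F tool",T.inv().apply(s["contact_force"]).round(2),"mouth in tool",(T.inv().apply(m-e)*1000).round(1),"tq",np.round(s["wrist_torque"],2),s["opening"])
E
python3 f.py
```

```text
8.875 F tool [-0.59 -0.05  2.11] mouth in tool [ -1.5  -0.4 150.1] tq [-0.01  0.4   0.01] 0.25996301856014464
```

Emit:
send_rows:
  rows: "0 0 0 0 0 2 -1;0 0 0 0 0 4 -1;0 0 0 0 0 6 -1;0 0 0 0 0 6 -1;0 0 0 0 0 6 -1"

```text
time: 9.5
eef_pos: [0.5413, -0.1538, 0.2416]
tcp_rot: [0.004, 0.976, -0.001, 0.216]
contact_force: [0.4, 0.7, -0.7]
opening: 0.262
finger_force: 69.3
```

```bash
python3 f.py
```

```text
9.5 F tool [-0.04  0.75  0.78] mouth in tool [ -1.8  -0.5 143.9] tq [-0.04  0.37  0.03] 0.2618109673515161
```

Emit:
send_rows:
  rows: "0 0 0 0 0 2 -1;0 0 0 0 0 4 -1;0 0 0 0 0 5 -1;0 0 0 0 0 5 -1;0 0 0 0 0 5 -1"

```text
time: 10.12
eef_pos: [0.5435, -0.1538, 0.2371]
tcp_rot: [0.004, 0.976, -0.001, 0.216]
contact_force: [0.1, 0.3, -0.8]
opening: 0.264
finger_force: 69.3
```

```bash
python3 f.py
```

```text
10.125 F tool [0.25 0.32 0.78] mouth in tool [ -1.8  -0.5 138.9] tq [ 0.04  0.37 -0.01] 0.26439188804462477
```

Emit:
send_rows:
  rows: "0 0 0 0 0 2 -1;0 0 0 0 0 4 -1;0 0 0 0 0 5 -1;0 0 0 0 0 5 -1;0 0 0 0 0 5 -1"

```text
time: 10.75
eef_pos: [0.5456, -0.1538, 0.2325]
tcp_rot: [0.004, 0.976, -0.001, 0.216]
contact_force: [0.0, 0.5, -1.6]
opening: 0.261
finger_force: 69.3
```

```bash
python3 f.py
```

```text
10.75 F tool [0.68 0.53 1.49] mouth in tool [ -1.8  -0.5 133.9] tq [-0.04  0.4  -0.02] 0.26064549725751485
```

Emit:
send_rows:
  rows: "0 0 0 0 0 2 -1;0 0 0 0 0 4 -1;0 0 0 0 0 5 -1;0 0 0 0 0 5 -1;0 0 0 0 0 5 -1"

```text
time: 11.38
eef_pos: [0.5477, -0.1538, 0.228]
tcp_rot: [0.004, 0.976, -0.001, 0.216]
contact_force: [-0.8, 0.3, -1.3]
opening: 0.259
finger_force: 69.3
```

```bash
python3 f.py
```

```text
11.375 F tool [1.28 0.25 0.84] mouth in tool [ -1.8  -0.5 128.9] tq [ 0.01  0.38 -0.03] 0.25920123911733883
```

Emit:
send_rows:
  rows: "0 0 0 0 0 2 -1;0 0 0 0 0 4 -1;0 0 0 0 0 5 -1;0 0 0 0 0 5 -1;0 0 0 0 0 5 -1"

```text
time: 12.0
eef_pos: [0.5499, -0.1539, 0.2237]
tcp_rot: [0.004, 0.976, -0.001, 0.217]
contact_force: [-0.6, 0.2, 0.4]
opening: 0.264
finger_force: 69.6
```

```bash
python3 f.py
```

```text
12.0 F tool [ 0.36  0.18 -0.56] mouth in tool [ -1.6  -0.4 124.1] tq [0.07 0.35 0.  ] 0.26415218208612307
```

Emit:
send_rows:
  rows: "0 0 0 0 0 1 -1;0 0 0 0 0 2 -1;0 0 0 0 0 3 -1;0 0 0 0 0 3 -1"

```text
time: 12.5
eef_pos: [0.5512, -0.1539, 0.2209]
tcp_rot: [0.004, 0.976, -0.001, 0.217]
contact_force: [-2.1, 0.4, 3.7]
opening: 0.26
finger_force: 69.8
```

```bash
python3 f.py
```

```text
12.5 F tool [ 0.38  0.38 -4.27] mouth in tool [ -1.6  -0.4 121. ] tq [0.14 0.32 0.04] 0.25997755238769715
```

Emit:
send_rows:
  rows: "0 0 0 0 0 1 -1;0 0 0 0 0 2 -1;0 0 0 0 0 2 -1"

```text
time: 12.88
eef_pos: [0.552, -0.1539, 0.219]
tcp_rot: [0.004, 0.976, -0.001, 0.217]
contact_force: [-3.2, 0.6, 3.3]
opening: 0.261
finger_force: 69.9
```

```bash
python3 f.py
```

```text
12.875 F tool [ 1.49  0.53 -4.38] mouth in tool [ -1.7  -0.4 119. ] tq [0.11 0.33 0.08] 0.26103384922002526
```

Emit:
send_rows:
  rows: "0 0 0 0 0 1 -1;0 0 0 0 0 2 -1;0 0 0 0 0 2 -1"

```text
time: 13.25
eef_pos: [0.5529, -0.1539, 0.2173]
tcp_rot: [0.004, 0.976, -0.001, 0.217]
contact_force: [-2.8, 0.4, 4.2]
opening: 0.262
finger_force: 70.0
```

```bash
python3 f.py
```

```text
13.25 F tool [ 0.72  0.33 -5.02] mouth in tool [ -1.6  -0.5 117. ] tq [0.15 0.35 0.02] 0.2618074234964519
```

Emit:
send_rows:
  rows: "0 0 0 0 0 1 -1;0 0 0 0 0 1 -1;0 0 0 0 0 1 -1;0 0 0 0 0 1 -1;0 0 0 0 0 1 -1;0 0 0 0 0 1 -1;0 0 0 0 0 1 -1;0 0 0 0 0 1 -1"

```text
time: 14.25
eef_pos: [0.5532, -0.1539, 0.2162]
tcp_rot: [0.004, 0.976, -0.001, 0.216]
contact_force: [-3.0, -0.2, 4.7]
opening: 0.26
finger_force: 70.1
```

```bash
python3 f.py
```

```text
14.25 F tool [ 0.72 -0.27 -5.53] mouth in tool [ -1.8  -0.5 115.9] tq [0.03 0.27 0.07] 0.2597336422519924
```

Emit:
send_rows:
  rows: "0 0 0 0 0 -10 -1;0 0 0 0 0 -25 -1;0 0 0 0 0 -40 -1;0 0 0 0 0 -60 -1;0 0 0 0 0 -80 -1;0 0 0 0 0 -95 -1;0 0 0 0 0 -95 -1;0 0 0 0 0 -95 -1"

```text
time: 15.25
eef_pos: [0.5127, -0.1533, 0.3015]
tcp_rot: [0.004, 0.976, -0.001, 0.216]
contact_force: [-0.0, -0.2, -1.5]
opening: 0.265
finger_force: 69.3
```

Emit:
send_rows:
  rows: "0 0 0 0 0 -30 -1;0 8 0 -5 0 -60 -1;0 16 0 -10 0 -85 -1;0 24 0 -14 0 -92 -1;0 25 0 -14 0 -92 -1;0 25 0 -14 0 -92 -1"

```text
time: 16.0
eef_pos: [0.4867, -0.153, 0.3896]
tcp_rot: [0.004, 1.0, 0.001, -0.001]
contact_force: [-0.4, 0.3, -1.1]
opening: 0.258
finger_force: 69.3
```

```bash
python3 f.py; python3 - <<'E'
from h import *
s=ctrl.get_state();T=R.from_quat(s["tcp_rot"]);print(s["eef_pos"],T.as_matrix().round(4))
print("to stand, tool mm",T.inv().apply(np.array([.4895,.2742,.1853])-s["eef_pos"])*1000)
E
```

```text
16.0 F tool [0.38 0.32 1.13] mouth in tool [-117.4   -1.4  277.6] tq [ 0.01  0.02 -0.  ] 0.25848266542885356
[ 0.486711   -0.15299605  0.38961274] [[-1.      0.0079 -0.0012]
 [ 0.0079  1.      0.0017]
 [ 0.0012  0.0017 -1.    ]]
to stand, tool mm [3.15102478e-01 4.26850465e+02 2.05052491e+02]
```

Emit:
send_rows:
  rows: "0 0 0 0 50 0 -1;0 0 0 0 110 0 -1;0 0 0 0 170 0 -1;0 0 0 0 230 0 -1;0 0 0 0 290 0 -1;0 0 0 0 350 0 -1;0 0 0 0 400 0 -1;0 0 0 0 427 0 -1"

```text
time: 17.0
eef_pos: [0.4892, 0.2756, 0.3902]
tcp_rot: [0.003, 1.0, 0.0, -0.001]
contact_force: [0.3, 0.2, -1.4]
opening: 0.261
finger_force: 69.4
```

Emit:
send_rows:
  rows: "0 0 0 0 0 0 -1;0 0 0 0 0 0 -1"

```text
time: 17.25
eef_pos: [0.49, 0.2728, 0.3908]
tcp_rot: [0.004, 1.0, -0.0, -0.0]
contact_force: [-0.7, -0.2, -1.6]
opening: 0.258
finger_force: 69.5
```

```bash
python3 - <<'E'
from h import *
s=ctrl.get_state();T=R.from_quat(s["tcp_rot"]);print(s["eef_pos"],T.as_matrix().round(4))
print("to stand, tool mm",T.inv().apply(np.array([.4895,.2742,.1853])-s["eef_pos"])*1000)
b=ctrl.read_camera("side");a=ctrl.read_camera("scene")
h=np.array(s["eef_pos"])-[0,0,.165]
for p in(a,b):print(proj(p,[h]).round(1).tolist())
f=lambda p,x,y,W=100,H=125:cv2.resize(p["color"][y:y+H,x:x+W,::-1],(400,500),interpolation=cv2.INTER_CUBIC)
cv2.imwrite("pics/i.png",np.hstack([f(a,125,75),f(b,145,55)]))
E
```

```text
[0.49003229 0.27284888 0.39080661] [[-1.0e+00  8.8e-03 -7.0e-04]
 [ 8.8e-03  1.0e+00 -4.0e-04]
 [ 7.0e-04 -5.0e-04 -1.0e+00]]
to stand, tool mm [  0.40218507   1.43922665 205.50630938]
[[171.7, 134.4]]
[[183.8, 115.1]]
```

View pics/i.png

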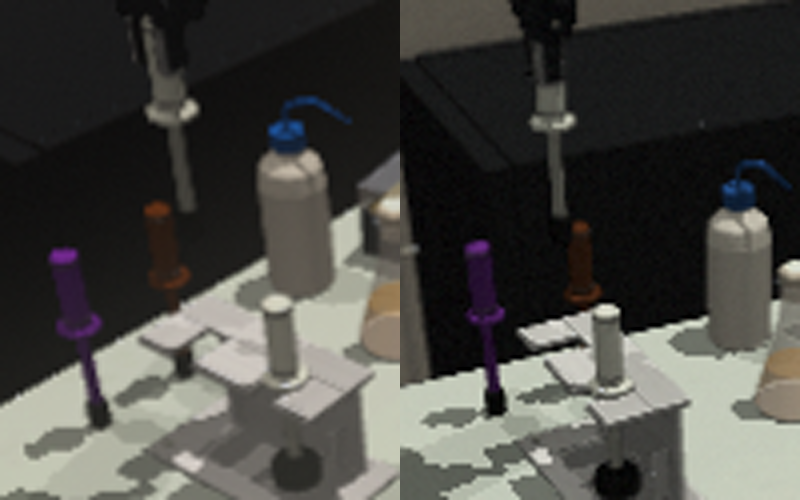

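The slim dabber hangs straight in the grip over its bay, and the broad one is undisturbed. The head has only 3 mm of clearance each side through the slot, so I'll lower it in front and slide the stem in from the open end.

Emit:
send_rows:
  rows: "0 0 0 35 -1 0 -1;0 0 0 64 -2 0 -1;0 0 0 64 -2 40 -1;0 0 0 64 -2 80 -1;0 0 0 64 -2 120 -1;0 0 0 64 -2 160 -1;0 0 0 64 -2 190 -1;0 0 0 64 -2 197 -1"

```text
time: 18.35
eef_pos: [0.4253, 0.2708, 0.1923]
tcp_rot: [0.005, 1.0, -0.001, -0.002]
contact_force: [-0.3, -0.8, -1.8]
opening: 0.259
finger_force: 69.4
```

Emit:
send_rows:
  rows: "0 0 0 0 0 0 -1;0 0 0 0 0 0 -1"

```text
time: 18.6
eef_pos: [0.4275, 0.2724, 0.1966]
tcp_rot: [0.004, 1.0, 0.001, 0.002]
contact_force: [0.4, 0.7, -1.8]
opening: 0.261
finger_force: 69.4
```

```bash
python3 - <<'E'
from h import *
s=ctrl.get_state();T=R.from_quat(s["tcp_rot"]);print(s["eef_pos"],s["contact_force"])
for z in(.194,.1853):print("to bay, tool mm",T.inv().apply(np.array([.4905,.2750,z])-s["eef_pos"])*1000)
p=ctrl.read_camera("wrist");save(p,"j.png",(150,100,400,300),2.4)
E
```

```text
[0.42754368 0.27242887 0.19657455] [ 0.38601656  0.70217036 -1.78303968]
to bay, tool mm [-62.92232505   3.1199999    2.78985618]
to bay, tool mm [-62.89313292   3.10840524  11.48979948]
```

View pics/j.png

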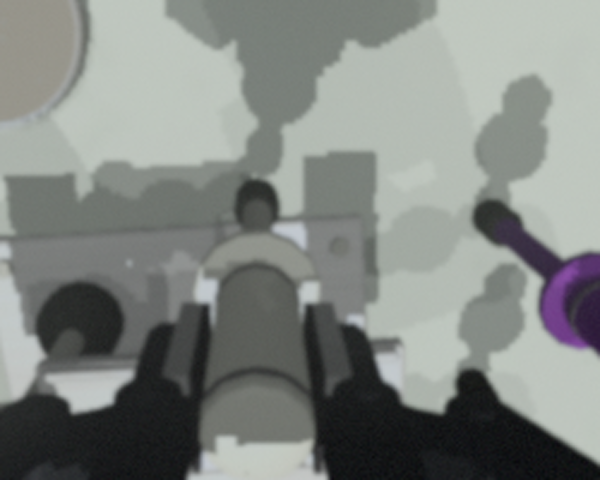

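The dabber is in front of its slot, with the deck behind it and the broad head well to the left. I'm sliding it in.

Emit:
send_rows:
  rows: "0 0 0 -15 1 0 -1;0 0 0 -30 2 0 -1;0 0 0 -45 2 0 -1;0 0 0 -57 3 0 -1;0 0 0 -62 3 0 -1;0 0 0 -62 3 0 -1;0 0 0 -62 3 0 -1"

```text
time: 19.52
eef_pos: [0.488, 0.2747, 0.1944]
tcp_rot: [0.004, 1.0, -0.0, -0.0]
contact_force: [-0.3, -0.3, -1.5]
opening: 0.26
finger_force: 69.4
```

```bash
python3 f.py
```

```text
19.525 F tool [ 0.26 -0.29  1.49] mouth in tool [-119.4 -428.5   82.5] tq [ 0.01  0.   -0.01] 0.2603790458769628
```

Lowering about 9 mm until the collar rests on the deck.

Emit:
send_rows:
  rows: "0 0 0 0 0 3 -1;0 0 0 0 0 6 -1;0 0 0 0 0 8 -1;0 0 0 0 0 9 -1;0 0 0 0 0 9 -1;0 0 0 0 0 9 -1"

```text
time: 20.27
eef_pos: [0.4885, 0.2747, 0.1856]
tcp_rot: [0.004, 1.0, 0.0, 0.0]
contact_force: [0.4, 1.0, -1.3]
opening: 0.261
finger_force: 69.6
```

```bash
python3 f.py
```

```text
20.275 F tool [-0.39  0.97  1.32] mouth in tool [-118.9 -428.5   73.7] tq [-0.02  0.03 -0.01] 0.26101112151713235
```

Emit:
send_rows:
  rows: "0 0 0 0 0 1 -1;0 0 0 0 0 1.5 -1;0 0 0 0 0 1.5 -1;0 0 0 0 0 1.5 -1"

```text
time: 20.78
eef_pos: [0.4887, 0.2748, 0.1853]
tcp_rot: [0.004, 1.0, 0.0, 0.0]
contact_force: [-2.5, -1.2, 5.8]
opening: 0.261
finger_force: 70.1
```

```bash
python3 f.py
```

```text
20.775 F tool [ 2.52 -1.18 -5.77] mouth in tool [-118.7 -428.6   73.5] tq [-0.21  0.48  0.  ] 0.26143343152419257
```

Emit:
send_rows:
  rows: "0 0 0 0 0 -1 -1;0 0 0 0 0 -1 -0.3;0 0 0 0 0 -1 0.1;0 0 0 0 0 -1 0.2;0 0 0 0 0 -1 0.2;0 0 0 0 0 -1 0.2;0 0 0 0 0 -1 0.2"
  grip_force: 20

```text
time: 21.65
eef_pos: [0.4884, 0.2747, 0.1851]
tcp_rot: [0.004, 1.0, 0.0, 0.0]
contact_force: [0.1, -0.3, 1.1]
opening: 0.598
finger_force: 0.0
```

Emit:
send_rows:
  rows: "0 0 0 0 0 -10 0.2;0 0 0 0 0 -30 0.2;0 0 0 0 0 -60 0.2;0 0 0 0 0 -100 0.2;0 0 0 20 0 -140 0.2;0 0 0 40 0 -150 0.2;0 0 0 40 0 -150 0.2;0 0 0 40 0 -150 0.2"

```text
time: 22.65
eef_pos: [0.4486, 0.2749, 0.335]
tcp_rot: [0.004, 1.0, -0.0, 0.0]
contact_force: [0.5, 0.6, -0.5]
opening: 0.6
finger_force: 0.0
```

```bash
python3 - <<'E'
from h import *
b=ctrl.read_camera("side");a=ctrl.read_camera("scene")
f=lambda p,x,y,W=100,H=75:cv2.resize(p["color"][y:y+H,x:x+W,::-1],(400,300),interpolation=cv2.INTER_CUBIC)
A=np.load("/tmp/scene.npy",allow_pickle=True).item();B=np.load("/tmp/side.npy",allow_pickle=True).item()
cv2.imwrite("pics/k.png",np.vstack([np.hstack([f(a,132,130),f(b,155,110)]),np.hstack([f(A,132,130),f(B,155,110)])]))
E
```

```text
(no output)
```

View pics/k.png

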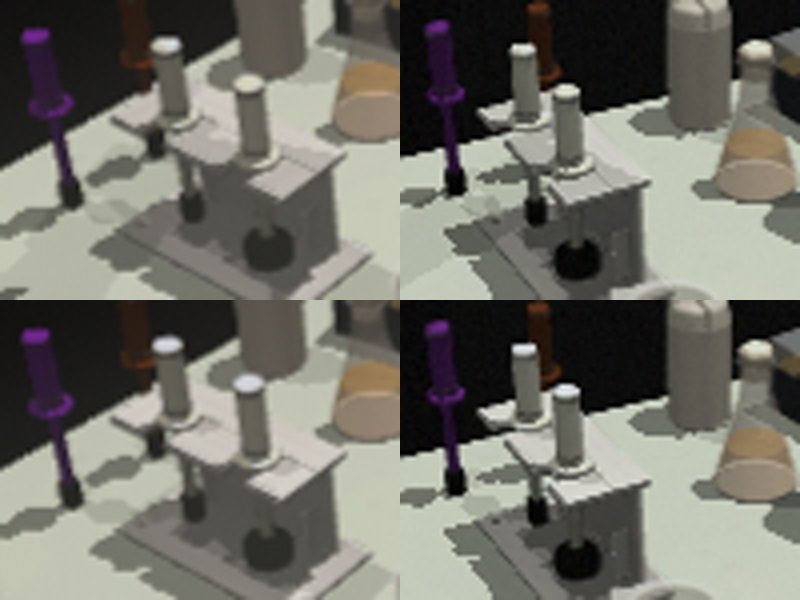

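The pictures show the slim dabber hanging upright in its bay, within about half a pixel of where it started, and the broad one unmoved. I'm handing the job in.

```bash
python3 -c "
from plant import ctrl;print(ctrl.sign_off())"
```

```text
the job is handed in; nothing more can be done
None
```

I dipped the slim dabber and pressed the pot floor with about 6.5 N for a second, about 9 mm of its 12 mm travel going by the force felt, then hung it back upright in its own bay; the job is handed in at about 23 s of the 64 s, with no verdict returned.

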